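# Seat the near-vision tester in its sprung charging dock

## Task

Put the near-vision tester lying on the worktop on charge: screen up and foot end (the end with the round button) towards the dock's charging head, work the foot end in under the lip of the jaw at the charging head, press that sprung jaw back, lower the other end past the lip of the opposite jaw and let the two jaws centre the tester, lying flat on the rail under both lips. Feel your way: the jaw springs are light, so never ram a jaw against its end stop or press down hard on a lip, and leave the packs and the trial lens beside the dock where they are.

Things in the scene. Friction and masses are not known exactly. Their poses are not given: they have to be found in the camera images.
- dock: Plate of the charging dock, white, 240 x 96 mm, fixed to the worktop, top 10 mm high. Origin on the worktop; x along the rail to the charging head, z up. The cradle on it (rail, two jaws, white charging head, plain grey end post) is screwed down through slots: it stands up to 6 mm either way along x from where the next three entries say. Find by feel where the jaw begins.
- rail_mid (a point): Point of the plate, nominal middle between the jaws at the height of the rail's flat top, 24 mm above the worktop. The aluminium rail runs along x under both jaws, top 26 mm wide, sides 34 mm apart up to 20 mm. Seated, the tester lies flat on it, centre 32 mm above the worktop; it goes in foot first, foot edge just over the rail, tilted 15 to 20 degrees.
- head_jaw (a point): Nominal place of the rubber face, at rest, of the jaw at the charging head (x = +58.25 mm), at the height of its lip's underside, 44 mm. Grey jaw 71 mm wide; its steel lip, 36 mm wide, overhangs 4 mm inward of the face, top 48.5 mm. Side cheeks 63 mm apart reach 11 mm inward, 27 to 42 mm high. Behind it, the charging head is 66 mm wide and 46 mm high.
- plain_jaw (a point): The same point of the equal jaw at the other end (x = -58.25 mm; the faces stand 116.5 mm apart). Each jaw gives way outward against its spring: 1.5 N to start it, then 1.2 N more per mm, hard stop at 9.5 mm (13 N); it returns by itself. To let the tester past one lip, the other jaw must be pushed back 7.5 mm or more (over 10.5 N), almost to its stop. Never press on a jaw with 20 N.
- tester_mid (a point): Centre (half-way up) of the near-vision tester, a flat white handset 120 x 54 x 16 mm, 0.11 to 0.22 kg, lying screen up on the worktop. Its x axis points along its length to the foot end, y across its width, z up out of the screen. A black screen takes the head end, a round grey button the foot end; two brass contacts are on the foot's end face. Edges rounded 2.5 mm. Grasp across its width.
- tester_foot (a point): Centre of the tester's foot end face, 60 mm along its x axis from its centre.
- eye_pad_pack: Flat sealed pack 55 x 95 x 8 mm on the worktop right of the dock (nearer the robot); origin under its centre. Leave it alone.
- gauze_pack: Flat sealed pack 55 x 95 x 9 mm on the worktop right of the dock (farther); origin under its centre. Leave it alone.
- trial_lens: Small round lens in a black ring with a handle, 39 x 54 x 6 mm, on the worktop beyond the tester; origin under its centre. Leave it alone.

How it is judged:
At the end, for the whole second after the job is handed in: The tester lies at rest and flat on the rail (within 2 degrees, its centre 30 to 34 mm above the worktop), screen up, foot end at the charging head, centred between the jaws within 2 mm along the rail and 6 mm across it, in line with the rail within 3.4 degrees (x of tester_mid in the frame of cradle between -0.002 and 0.002 m and y of tester_mid in the frame of cradle between -0.006 and 0.006 m and z of tester_mid in the frame of cradle between 0.03 and 0.034 m and x of tester_foot in the frame of cradle above 0.055 m and angle between tester_mid's own z axis and vertical below 0.035 rad and angle between the x axis of tester_mid and the x axis of cradle, either way round below 0.06 rad and linear speed of tester below 0.01 m/s); the robot touches nothing.
It fails at once if the tester presses on a jaw with more than 20 N (jaw rammed against its stop, or its lip pressed down on) (contact force between tester and jaw_head above 20 N or contact force between tester and jaw_plain above 20 N).
It fails at once if the arm or its fingers press on the dock's cradle or jaws with more than 20 N (contact force between any of the arm, the fingers and cradle above 20 N).
It fails at once if a pack or the trial lens is moved by more than 15 mm (distance of any of eye_pad_pack, gauze_pack, trial_lens from where it was at the start of the episode above 0.015 m).
It also fails if it takes over 54 s, if anything falls off the work surface, if the arm or the gripper's body presses on something with over 40 N, if the wrist force passes 120 N, or if a joint passes its speed limit or range.

## Robot

A 7-joint arm with a two-finger parallel gripper is mounted at the origin on a cart in front of the work surface, level with it; the furniture and walls round the work are solid. World frame = base frame: x ahead of the robot, y to its left, z up, the work surface at z = 0. Lengths are in m, angles in rad, forces in N, time in s.
With the tool pointing down it reaches from about 0.35 to 0.9 m from the base axis. Payload 8.1 kg.
Tool frame: the origin (TCP) lies midway between the tips of the shut fingers; the grasp point (between the pads) lies 19 mm behind it; z points along the fingers, y is the direction in which the jaws open and shut (so a half turn about z gives the same grasp; the last joint's range is limited). The gripper opens to 92 mm and grips with 3 to 60 N. Pads are 19 mm wide; open, the fingers measure 130 mm over their backs; the gripper's body (75 mm by 190 mm) begins 47 mm behind the grasp point.
Start: joints at [-1.308, 0.434, 0.025, 1.573, -0.012, 1.134, -0.075], TCP at [0.224, 0.584, 0.227] pointing down, gripper open.
Joint ranges: [-2.62, 2.62], [-0.44, 2.09], [-1.27, 1.32], [0.08, 2.57], [-1.32, 4.46], [0.12, 2], [-2.74, 2.74]. Speed limits (rad/s): [2.22, 2.22, 3.01, 3.01, 3.14, 3.14, 3.14].

## Interface

Orientations are given as a rotation vector (axis times angle).
In Python, from cell import monitor, get_image, get_calibration, workorder, look_for, masks_of gives the robot as it stands.
- The arm moves only by the shell command python3 -m crank 'ROWS' [FORCE]. ROWS is JSON, a list of rows, each a list of 3 entries, a list of its own where there are three numbers: the shift along the tool's x, y, z in cm, then the turn about the tool's z in degrees, then the closure in counts, from 0 (fully open) to 255 (shut). A call has 1 to 5 rows; each row shifts and turns the commanded pose from where the row before left it, along the tool's axes as they then stand; what a row does not reach is not made up. A row lasts 1/10 s, in which the tool goes at most 50 mm and 8.59 degrees, less where a joint would pass 70% of its speed; a pose out of reach is approached as far as the arm can. A call with a gripper value outside its range is refused whole. The fingers move at their own pace and stop on an object; FORCE is the grip in N (left out, the last holds). Time passes only in rows, so rows that do not move let the fingers close. It gives the time, the measured TCP pose, the force and the opening at its end, in the units of the state.
- monitor.observe(): the state, without advancing time (a new reading comes with each control period).
- get_image(name): name is "scene" or "top"; returns (picture, depth): 420x560x3 uint8, red, green, blue; 420x560 float32, m along the optical axis (not along the pixel's ray), 0 where there is no reading.
- get_calibration(name): a dict with "fx", "fy", "cx", "cy" (pixels), "D" ([k1, k2, p1, p2, k3] as OpenCV has them; the pictures are not rectified), "R" (3x3) and "t" (3): a world point X has camera coordinates R X + t. Camera axes: x right, y down, z forward; pixel columns grow to the right and rows downward; lengths in m; the calibration is good to about 2 mm. A picture is of the moment at which its call begins. get_calibration takes no time and is no camera call.
- workorder.sign_off(): hands the job in, once; it reports no verdict.
Trained networks look in the newest picture that a camera, given by its name, has taken for a name from the list of things; names that differ only in an ending like _2 or _b are one class to them, and where a whole thing is asked for, a point or a joint stands for the part that bears it (a point fixed in the world has none). Each returns a list of dicts, best first, with "score" (0 to 1); they miss things now and then, are a little off and sometimes report something else, mostly with a low value. They report only what shows in the picture. A call takes as long as a camera call.
- look_for(label, camera): "location" ([x, y, z] in m, in world coordinates, good to about 4 mm: the middle of the surface that is visible of it).
- masks_of(label, camera): "region" (420x560 bool, what is visible of it).
The state is a dict: "clock": time; "joints": joint angles; "dq": joint speeds; "joint_efforts": joint torques, N m; "position": TCP position; "ee_rot": TCP orientation; "force": force on the tool from outside, world axes, zero at the start; "ft_torque": the same for the moment, N m; "width": opening from 0.0 (shut) to 1.0 (fully open).
Only numpy, scipy, OpenCV 4.12 (cv2) and the standard library are available. Lean on these libraries where they do the work, as an engineer would, in place of code of your own. Each camera call takes 0.05 s, during which the arm holds its last target.

## Working session

There is one attempt and no reset: what is moved stays moved. The work goes in short steps, Python scripts to look and compute and a shell command to move; the robot and the scene stay as the last step left them, time stands still between calls to the robot, and variables do not carry over. Pictures are saved under pics/ and viewed, and the job is handed in when it is done.

```bash
ls; mkdir -p pics; python3 - <<'E'
from cell import *
import cv2,numpy as np
print(monitor.observe())
for c in("scene","top"):
    im,d=get_image(c); cv2.imwrite(f"pics/{c}0.png",im[:,:,::-1]); np.savez(f"{c}0.npz",im=im,d=d)
    k=get_calibration(c); print(c,k)
    for n in("dock","tester_mid","eye_pad_pack","gauze_pack","trial_lens","head_jaw","plain_jaw","tester_foot","rail_mid"):
        print(n,[(np.round(r["location"],4).tolist(),round(r["score"],2)) for r in look_for(n,c)][:3])
print(monitor.observe()["clock"])
E
```

```text
pics
{'clock': 0.0, 'joints': array([-1.30763241,  0.43519032,  0.02496727,  1.57410341, -0.01162555,
        1.13395211, -0.07515069]), 'dq': array([ 1.67239766e-04, -1.02767938e-03,  2.39618820e-03,  3.74838569e-05,
        3.38803564e-04, -6.90790739e-04,  6.98798188e-04]), 'joint_efforts': array([-1.03763716e-03, -6.67860174e+01,  9.84035097e-01, -3.14463723e+01,
       -6.06264593e-02,  4.28719819e-02,  1.78878272e-04]), 'position': array([0.22340244, 0.5831751 , 0.22596272]), 'ee_rot': array([-5.71508321e-01, -3.08900446e+00,  2.35475121e-03]), 'force': array([-0.46639813, -0.27731655,  0.39735933]), 'ft_torque': array([ 0.02931327,  0.05849318, -0.0168336 ]), 'width': 0.9996317226599342}
scene {'fx': 396.00641826775853, 'fy': 396.00641826775853, 'cx': 279.55134934815385, 'cy': 209.3427304124082, 'D': array([0.03741227, 0.        , 0.        , 0.        , 0.        ]), 'R': array([[-0.70054085, -0.71348206,  0.01363339],
       [-0.46196339,  0.43885733, -0.77071011],
       [ 0.54390473, -0.54621204, -0.63704007]]), 't': array([0.36455031, 0.32626749, 0.61112185])}
dock [([0.5
[... 642 characters left out ...]
0.        ]), 'R': array([[-0.01887191, -0.99982141,  0.00100305],
       [-0.99765513,  0.01876499, -0.06581878],
       [ 0.0657882 , -0.00224283, -0.99783109]]), 't': array([-0.02794762,  0.54737203,  1.23596339])}
dock []
tester_mid [([0.4769, 0.1872, 0.0169], 0.91)]
eye_pad_pack [([0.4763, -0.3305, 0.0069], 0.92), ([0.5971, -0.3397, 0.0107], 0.6)]
gauze_pack [([0.5962, -0.3385, 0.0094], 0.94)]
trial_lens [([0.6418, 0.2456, 0.006], 0.52)]
head_jaw [([0.5192, -0.055, 0.0145], 0.65)]
plain_jaw [([0.5183, -0.0539, 0.0088], 0.55), ([0.6355, 0.2476, 0.0034], 0.21)]
tester_foot [([0.4749, 0.1839, 0.0182], 0.58), ([0.5157, -0.0489, 0.0112], 0.5)]
rail_mid [([0.5192, -0.0572, 0.0074], 0.85)]
1.0
```

View pics/scene0.png

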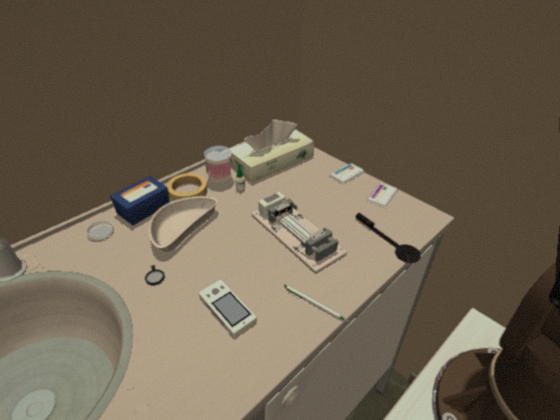

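View pics/top0.png

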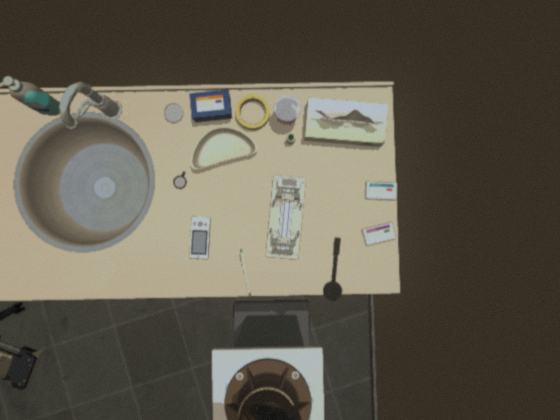

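The top view shows the dock at (286,218), with the white head at its far end (289,185). The tester is at (200,238) with its button end, the foot, also pointing away from the robot. Next I'll measure both more precisely.

```bash
cat > h.py <<'E'
from cell import *
import cv2,numpy as np
from scipy.spatial.transform import Rotation as Ro
def K(k): return np.array([[k['fx'],0,k['cx']],[0,k['fy'],k['cy']],[0,0,1]])
def unproj_plane(c,px,z):
    k=get_calibration(c); u=cv2.undistortPoints(np.float64(px).reshape(-1,1,2),K(k),k['D']).reshape(-1,2)
    r=np.c_[u,np.ones(len(u))]@k['R']; o=-k['R'].T@k['t']
    return o+r*((z-o[2])/r[:,2])[:,None]
def unproj_d(c,px,d):
    k=get_calibration(c); u=cv2.undistortPoints(np.float64(px).reshape(-1,1,2),K(k),k['D']).reshape(-1,2)
    return (np.c_[u,np.ones(len(u))]*d[:,None]-k['t'])@k['R']
def proj(c,X):
    k=get_calibration(c); return cv2.projectPoints(np.float64(X).reshape(-1,1,3),cv2.Rodrigues(k['R'])[0],k['t'],K(k),k['D'])[0].reshape(-1,2)
def rect(P):
    c,s,a=cv2.minAreaRect(P[:,:2].astype(np.float32)*1000); return np.round(c,1),np.round(s,1),round(a,2)
E
python3 - <<'E'
from h import *
for c in("top","scene"):
    im,d=get_image(c)
    cv2.imwrite(f"pics/{c}_z.png",cv2.resize(im[160:280,150:350] if c=="top" else im[170:350,170:370],None,fx=4 if c=="top" else 3.2,fy=4 if c=="top" else 3.2,interpolation=cv2.INTER_CUBIC)[:,:,::-1])
    for n in("dock","tester_mid"):
        m=masks_of(n,c)
        for q in m[:1]:
            M=q["region"]; ys,xs=np.nonzero(M); px=np.c_[xs,ys]
            dd=d[ys,xs]; P=unproj_d(c,px[dd>0],dd[dd>0])
            print(c,n,round(q["score"],2),M.sum(),xs.min(),xs.max(),ys.min(),ys.max(),"z pct",np.round(np.percentile(P[:,2],[2,25,50,75,98]),4))
            print(" depthrect",rect(P),"planerect",rect(unproj_plane(c,px,.016 if n!="dock" else .010)))
            np.save(f"m_{c}_{n}.npy",M)
print(monitor.observe()["clock"])
E
```

```text
top dock 0.8 1315 266 305 175 259 z pct [0.0032 0.0068 0.0086 0.0105 0.0387]
 depthrect (array([528.6, -62.1]), array([ 99.1, 241.2]), 83.39) planerect (array([527.9, -61.8]), array([ 98.1, 239.3]), 83.4)
top tester_mid 0.96 806 189 210 217 258 z pct [0.0058 0.013  0.015  0.0166 0.0206]
 depthrect (array([473.2, 189.5]), array([ 57.4, 120.4]), 84.72) planerect (array([472.8, 187.5]), array([ 56.7, 119.4]), 86.09)
scene dock 0.59 1203 252 346 210 270 z pct [0.0038 0.0077 0.0086 0.0094 0.0113]
 depthrect (array([531.3, -62.1]), array([106. , 250.7]), 85.53) planerect (array([524.6, -57.1]), array([ 99. , 241.9]), 84.02)
scene tester_mid 0.73 1602 199 255 281 335 z pct [0.0051 0.0144 0.0154 0.0162 0.0179]
 depthrect (array([471.8, 189. ]), array([ 54.5, 120. ]), 86.47) planerect (array([468.2, 191.8]), array([ 56.3, 126.2]), 87.36)
1.3
```

View pics/top_z.png

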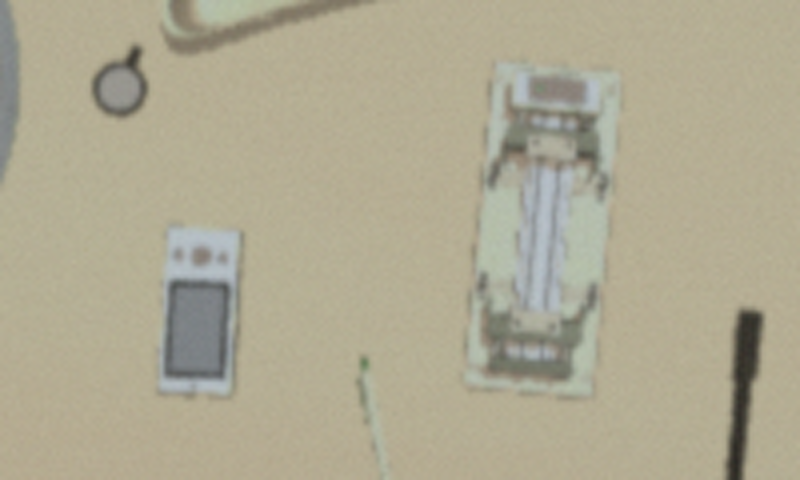

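View pics/scene_z.png

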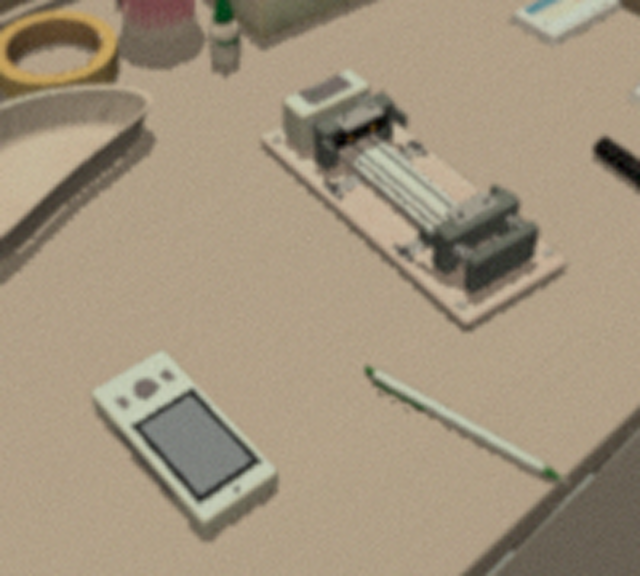

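```bash
cat >> h.py <<'E'
def box(p,L,W,z0,z1):
    x,y,a=p; c,s=np.cos(a),np.sin(a)
    return np.array([[x+c*u*L/2-s*v*W/2,y+s*u*L/2+c*v*W/2,z] for z in(z0,z1) for u,v in((-1,-1),(1,-1),(1,1),(-1,1))])
def sil(c,X,S=4):
    h=cv2.convexHull(((proj(c,X)+.5)*S*16).astype(np.int32)); m=np.zeros((420*S,560*S),np.uint8); cv2.fillConvexPoly(m,h,255,shift=4)
    return cv2.resize(m,(560,420),interpolation=cv2.INTER_AREA)/255.
E
python3 - <<'E'
from h import *
from scipy.optimize import minimize
for n,L,W,H,p0 in(("tester_mid",.12,.054,.016,(.472,.189,-.06)),("dock",.24,.096,.01,(.528,-.0615,-.11))):
    for cs in(("top",),("scene",),("top","scene")):
        Ms={c:np.load(f"m_{c}_{n}.npy").astype(float) for c in cs}
        f=lambda q:sum(np.abs(sil(c,box((q[0]/1e3,q[1]/1e3,q[2]/1e2),L,W,0,H))-Ms[c]).sum()/Ms[c].sum() for c in cs)
        q0=np.array([p0[0]*1e3,p0[1]*1e3,p0[2]*1e2])
        r=minimize(f,q0,method="Nelder-Mead",options=dict(initial_simplex=q0+np.array([[0,0,0],[6,0,0],[0,6,0],[0,0,4]])))
        print(n,cs,np.round(r.x,2),round(r.fun,3))
        P=(r.x[0]/1e3,r.x[1]/1e3,r.x[2]/1e2)
    for c,(u,v,w,h,s) in(("top",(150,160,200,120,4)),("scene",(170,170,200,180,3.2))):
        im=np.load(f"{c}0.npz")["im"][:,:,::-1]
        I=cv2.resize(im[v:v+h,u:u+w],None,fx=s,fy=s,interpolation=cv2.INTER_CUBIC)
        X=proj(c,box(P,L,W,0,H)); X=((X+.5-[u,v])*s).astype(np.int32)
        cv2.polylines(I,[X[4:]],True,(0,0,255),1); cv2.polylines(I,[X[:4]],True,(255,0,0),1)
        if n=="dock":
            for xx,zz in((58.25,44),(-58.25,44)):
                a=P[2]; yy=np.array([-35.5,35.5])/1e3
                Y=np.c_[P[0]+np.cos(a)*xx/1e3-np.sin(a)*yy,P[1]+np.sin(a)*xx/1e3+np.cos(a)*yy,[zz/1e3]*2]
                cv2.polylines(I,[((proj(c,Y)+.5-[u,v])*s).astype(np.int32)],False,(0,255,0),1)
        cv2.imwrite(f"pics/ov_{c}_{n}.png",I)
E
```

```text
tester_mid ('top',) [473.02 189.46  -6.69] 0.047
tester_mid ('scene',) [474.49 188.78  -8.03] 0.109
tester_mid ('top', 'scene') [473.48 189.34  -5.74] 0.162
dock ('top',) [528.54 -60.48 -11.6 ] 1.112
dock ('scene',) [529.74 -62.97 -11.99] 1.666
dock ('top', 'scene') [528.85 -60.61 -11.32] 2.791
```

```bash
cd pics; python3 -c "
import cv2,numpy as np
a=cv2.imread('ov_top_dock.png')[40:420,440:640];a=cv2.resize(a,None,fx=1.5,fy=1.5);b=cv2.imread('ov_scene_dock.png')[40:360,240:600];b=cv2.resize(b,None,fx=1.35,fy=1.35)
c=np.zeros((590,800,3),np.uint8);c[:570,:300]=a;c[:b.shape[0],305:305+b.shape[1]]=b;cv2.imwrite('ov.png',c)"
```

```text
(no output)
```

View pics/ov.png

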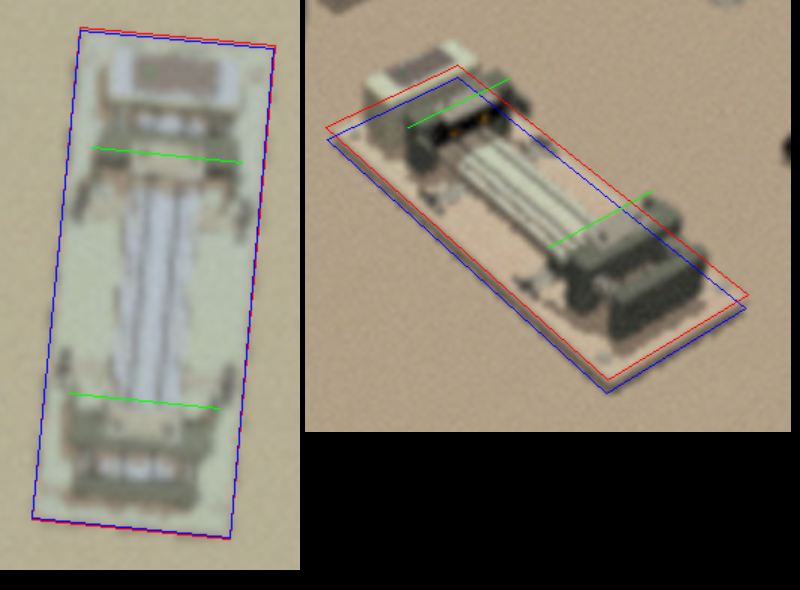

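View pics/ov_scene_tester_mid.png

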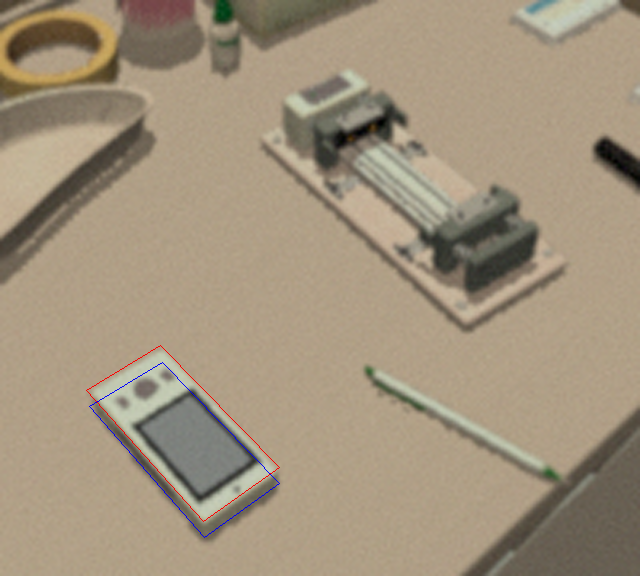

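```bash
cat >> h.py <<'E'
def state():
    s=monitor.observe(); R=Ro.from_rotvec(s["ee_rot"]).as_matrix(); return s,R
def delta(tgt,head=None):
    s,R=state(); d=R.T@(np.array(tgt)-s["position"])*100
    h=np.degrees(np.arctan2(R[1,0],R[0,0]))
    print("t",round(s["clock"],2),"pos",np.round(s["position"]*1e3,1),"head",round(h,2),"tilt",np.round(R[:,2],4),"F",np.round(s["force"],2),"w",round(s["width"],3))
    print("tool shift cm",np.round(d,2),"turn tool z deg",None if head is None else round(-((head-h+180)%360-180),2))
DA=-0.114; DC=np.array([.5287,-.0607])
def dockpt(x,y=0,z=0):
    c,s=np.cos(DA),np.sin(DA); return np.array([DC[0]+c*x-s*y,DC[1]+s*x+c*y,z])
E
python3 -c "
from h import *
delta([.4534,.1907,.20],176.1)"
```

```text
t 1.3 pos [223.6 583.6 226.7] head 159.04 tilt [ 0.  0. -1.] F [ 0.42 -0.39  0.28] w 1.0
tool shift cm [-35.52 -28.47   2.67] turn tool z deg -17.06
```

```bash
python3 -m crank '[[[-3.5,-2.8,0],0,0],[[-3.5,-2.8,0],0,0],[[-3.5,-2.8,0],0,0],[[-3.5,-2.8,0],0,0],[[-3.5,-2.8,0],0,0]]' 12
python3 -m crank '[[[-3.5,-2.8,0.5],0,0],[[-3.5,-2.8,0.5],0,0],[[-3.5,-2.8,0.5],0,0],[[-3.5,-2.8,0.5],0,0],[[-3.5,-2.8,0.5],0,0]]'
python3 -m crank '[[[0,0,2.5],-8.5,0],[[0,0,2.5],-8.5,0],[[0,0,0],0,0]]'
python3 -c "
from h import *
delta([.4534,.1907,.06],176.1)"
```

```text
clock: 1.8
position: [0.3376, 0.3887, 0.2269]
ee_rot: [0.571, 3.089, 0.001]
force: [0.6, 0.6, -0.5]
width: 1.001
clock: 2.3
position: [0.451, 0.1954, 0.2019]
ee_rot: [0.571, 3.089, 0.001]
force: [1.3, 0.1, -0.7]
width: 0.999
clock: 2.6
position: [0.4487, 0.1957, 0.1494]
ee_rot: [-0.106, -3.136, 0.004]
force: [-0.2, 0.7, 0.2]
width: 1.0
t 2.6 pos [448.7 195.7 149.4] head 176.13 tilt [-0.0041 -0.0023 -1.    ] F [-0.2   0.7   0.23] w 1.0
tool shift cm [-0.54 -0.44  8.94] turn tool z deg 0.03
```

```bash
python3 -m crank '[[[-0.5,-0.4,3],0,0],[[0,0,4],0,0],[[0,0,4],0,0],[[0,0,2.5],0,0],[[0,0,0],0,0]]'
python3 -c "
from h import *
delta([.4534,.1907,.003],176.1)
im,d=get_image('scene');cv2.imwrite('pics/s1.png',im[:,:,::-1])"
```

```text
clock: 3.1
position: [0.4536, 0.1923, 0.015]
ee_rot: [-0.114, -3.136, 0.004]
force: [-0.4, -0.8, 0.2]
width: 1.0
t 3.1 pos [453.6 192.3  15. ] head 175.84 tilt [-0.0038 -0.0021 -1.    ] F [-0.43 -0.84  0.19] w 1.0
tool shift cm [-0.   -0.16  1.21] turn tool z deg -0.26
```

View pics/s1.png

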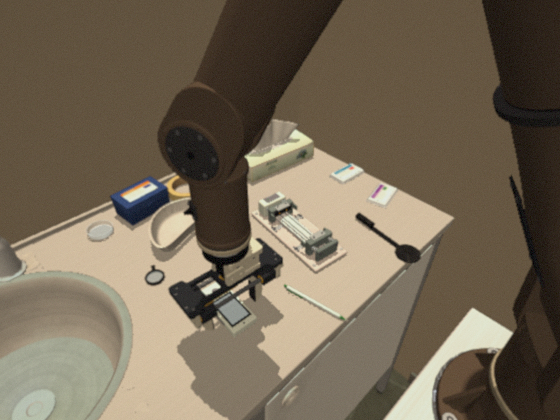

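```bash
python3 -m crank '[[[0,-0.16,0.6],0,0],[[0,0,0.5],0,0],[[0,0,0],0,120],[[0,0,0],0,180],[[0,0,0],0,255]]' 6
python3 -m crank '[[[0,0,0],0,255],[[0,0,0],0,255],[[0,0,0],0,255]]'
```

```text
clock: 3.65
position: [0.4551, 0.1912, 0.0062]
ee_rot: [0.109, 3.139, 0.001]
force: [0.3, -0.2, -0.3]
width: 0.788
clock: 3.95
position: [0.4549, 0.1911, 0.0058]
ee_rot: [0.109, 3.14, 0.0]
force: [-0.9, -0.1, 1.5]
width: 0.586
```

```bash
python3 -m crank '[[[0,0,0],0,70],[[0,0,0],0,70],[[0,0,0.35],0,70],[[0,0,0],0,255],[[0,0,0],0,255]]' 6
python3 -m crank '[[[0,0,0],0,255],[[0,0,0],0,255]]'
python3 -m crank '[[[0,0,-1],0,255],[[0,0,-2],0,255],[[0,0,-3],0,255],[[0,0,-3],0,255],[[0,0,0],0,255]]'
python3 -c "
from h import *
delta(dockpt(0,0,.1),173.5)
im,d=get_image('scene');cv2.imwrite('pics/s2.png',im[:,:,::-1]); cv2.imwrite('pics/s2z.png',cv2.resize(im[220:370,150:330],None,fx=3.5,fy=3.5)[:,:,::-1])"
```

```text
clock: 4.45
position: [0.4547, 0.191, 0.002]
ee_rot: [-0.109, -3.139, 0.0]
force: [-0.4, 0.1, 0.4]
width: 0.6
clock: 4.65
position: [0.4547, 0.191, 0.0022]
ee_rot: [-0.109, -3.139, 0.0]
force: [-0.1, 0.0, -0.7]
width: 0.59
clock: 5.15
position: [0.457, 0.1921, 0.0962]
ee_rot: [0.109, 3.134, 0.005]
force: [0.3, 0.5, -1.9]
width: 0.583
t 5.15 pos [457.  192.1  96.2] head 176.02 tilt [ 0.0057  0.0033 -1.    ] F [ 0.34  0.46 -1.91] w 0.583
tool shift cm [ -8.9  -24.72  -0.42] turn tool z deg 2.52
```

View pics/s2z.png

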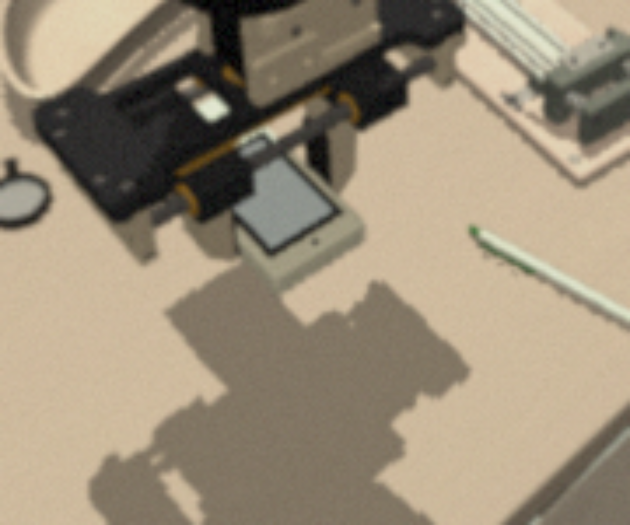

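```bash
cat >> h.py <<'E'
def tilt(c="scene"):
    im,d=get_image(c)
    for q in masks_of("tester_mid",c)[:2]:
        M=q["region"]; ys,xs=np.nonzero(M&(d>0)); P=unproj_d(c,np.c_[xs,ys],d[ys,xs])
        s,R=state(); L=(P-s["position"])@R   # tool frame: -x = to foot
        k=np.abs(L[:,1])<.024
        P2=L[k]; 
        for i in range(5):
            A=np.c_[P2[:,:2],np.ones(len(P2))]; co=np.linalg.lstsq(A,P2[:,2],rcond=None)[0]; r=P2[:,2]-A@co
            P2=P2[np.abs(r)<max(.002,1.5*np.median(abs(r)))]
        print(c,"score",round(q["score"],2),M.sum(),len(P2),"x range",np.round(np.percentile(P2[:,0],[1,99])*1e3,1),"y",np.round(np.percentile(L[:,1],[1,50,99])*1e3,1),"foot-down tilt deg",round(float(np.degrees(np.arctan(-co[0]))),1),"roll",round(float(np.degrees(np.arctan(co[1]))),1),"topface z at tool x=0 (mm below tcp +)",round(co[2]*1e3,1))
    return im
E
python3 -c "
from h import *
tilt('scene');tilt('top')"
```

```text
scene score 0.56 940 560 x range [-36.3  40.6] y [-24.5  -0.5  27.3] foot-down tilt deg -2.1 roll -1.0 topface z at tool x=0 (mm below tcp +) -15.7
top score 0.59 305 152 x range [-78. -38.] y [-42.   -1.8  24.9] foot-down tilt deg 1.6 roll -0.6 topface z at tool x=0 (mm below tcp +) -15.2
```

```bash
python3 -m crank '[[[0,0,0],0,255],[[0,0,0],0,255],[[0,0,0],0,255]]' 3
python3 -c "
from h import *
tilt('scene');tilt('top'); print(monitor.observe()['joints'])
# post/jaw heights from initial depth
for c in('top','scene'):
    d=np.load(c+'0.npz')['d']; ys,xs=np.nonzero(d>0); P=unproj_d(c,np.c_[xs,ys],d[ys,xs]); co,si=np.cos(DA),np.sin(DA); q=P[:,:2]-DC
    x=q@[co,si]; y=q@[-si,co]
    for a in range(-124,128,6):
        k=(abs(x*1e3-a)<3)&(abs(y)<.03)
        if k.sum()>3: print(c,a,k.sum(),np.round(np.percentile(P[k,2],[10,50,90])*1e3,1))
"
```

```text
clock: 5.7
position: [0.4546, 0.1909, 0.0918]
ee_rot: [-0.109, -3.139, 0.001]
force: [0.2, -1.0, -1.1]
width: 0.589
scene score 0.94 840 467 x range [-21.4  39.5] y [-25.6  -0.6  26.6] foot-down tilt deg 14.0 roll -0.6 topface z at tool x=0 (mm below tcp +) -12.4
top score 0.52 259 128 x range [-72.3 -37.4] y [-27.   -2.3  25.9] foot-down tilt deg 28.3 roll 0.7 topface z at tool x=0 (mm below tcp +) -15.5
  return _methods._mean(a, axis=axis, dtype=dtype,
  ret = ret.dtype.type(ret / rcount)
Traceback (most recent call last):
  File "h.py", line 42, in tilt
    print(c,"score",round(q["score"],2),M.sum(),len(P2),"x range",np.round(np.percentile(P2[:,0],[1,99])*1e3,1),"y",np.round(np.percentile(L[:,1],[1,50,99])*1e3,1),"foot-down tilt deg",round(float(np.degrees(np.arctan(-co[0]))),1),"roll",round(float(np.degrees(np.arctan(co[1]))),1),"topface z at tool x=0 (mm below tcp +)",round(co[2]*1e3,1))
                                                                           ~~~~~~~~~~~~~^^^^^^^^^^^^^^^^
IndexError: index -1 is out of bounds for axis 0 with size 0
```

```bash
python3 -m crank '[[[0,0,0],0,255]]' 10
python3 -c "
from h import *
im=tilt('scene'); cv2.imwrite('pics/s3z.png',cv2.resize(im[220:370,150:330],None,fx=3.5,fy=3.5)[:,:,::-1])
tilt('top'); print(monitor.observe()['joints'])"
```

```text
clock: 6.0
position: [0.4549, 0.1911, 0.0922]
ee_rot: [0.109, 3.14, 0.0]
force: [0.8, -0.7, -1.2]
width: 0.585
scene score 0.9 713 283 x range [-31.9  34.6] y [-34.5  -0.7  26.8] foot-down tilt deg 29.3 roll -2.5 topface z at tool x=0 (mm below tcp +) -11.8
  return _methods._mean(a, axis=axis, dtype=dtype,
  ret = ret.dtype.type(ret / rcount)
Traceback (most recent call last):
  File "h.py", line 42, in tilt
    print(c,"score",round(q["score"],2),M.sum(),len(P2),"x range",np.round(np.percentile(P2[:,0],[1,99])*1e3,1),"y",np.round(np.percentile(L[:,1],[1,50,99])*1e3,1),"foot-down tilt deg",round(float(np.degrees(np.arctan(-co[0]))),1),"roll",round(float(np.degrees(np.arctan(co[1]))),1),"topface z at tool x=0 (mm below tcp +)",round(co[2]*1e3,1))
                                                                           ~~~~~~~~~~~~~^^^^^^^^^^^^^^^^
IndexError: index -1 is out of bounds for axis 0 with size 0
```

```bash
sed -i 's/        P2=L\[k\]; /        P2=L[k]\n        if len(P2)<20: print(c,"few"); continue/' h.py
sed -i 's/P2=P2\[np.abs(r)<max(.002,1.5\*np.median(abs(r)))\]/P2=P2[np.abs(r)<max(.003,2*np.median(abs(r)))]/' h.py
python3 -m crank '[[[0,0,2.5],0,255],[[0,0,2.2],0,255],[[0,0,0.5],0,255],[[0,0,0.5],0,255],[[0,0,0.3],0,255]]' 5
python3 -m crank '[[[0,0,0.2],0,255],[[0,0,0.2],0,255],[[0,0,0.2],0,255],[[0,0,0.1],0,255],[[0,0,0],0,255]]'
python3 -c "
from h import *
delta([0,0,.025])
im=tilt('scene'); cv2.imwrite('pics/s3z.png',cv2.resize(im[220:370,150:330],None,fx=3.5,fy=3.5)[:,:,::-1])
tilt('top'); print(monitor.observe()['joints'])"
```

```text
clock: 6.6
position: [0.4552, 0.1912, 0.0325]
ee_rot: [0.109, 3.139, 0.0]
force: [-0.7, 0.7, 0.2]
width: 0.585
clock: 7.1
position: [0.455, 0.1911, 0.0253]
ee_rot: [0.109, 3.139, 0.0]
force: [0.3, 0.5, -0.1]
width: 0.592
t 7.1 pos [455.  191.1  25.3] head 176.04 tilt [ 2.e-04  2.e-04 -1.e+00] F [ 0.27  0.5  -0.09] w 0.592
tool shift cm [ 4.407e+01 -2.221e+01  1.000e-02] turn tool z deg None
scene score 0.82 813 517 x range [-40.5  39.7] y [-32.8  -2.   26.7] foot-down tilt deg 14.8 roll -0.7 topface z at tool x=0 (mm below tcp +) -11.6
top score 0.65 253 162 x range [-74.8 -38.3] y [-27.1   0.1  32. ] foot-down tilt deg 18.2 roll -0.1 topface z at tool x=0 (mm below tcp +) -12.7
[-0.58676096  0.5022976   0.10724574  2.0999984  -0.09975355  0.5436503
  1.09439176]
```

View pics/s3z.png

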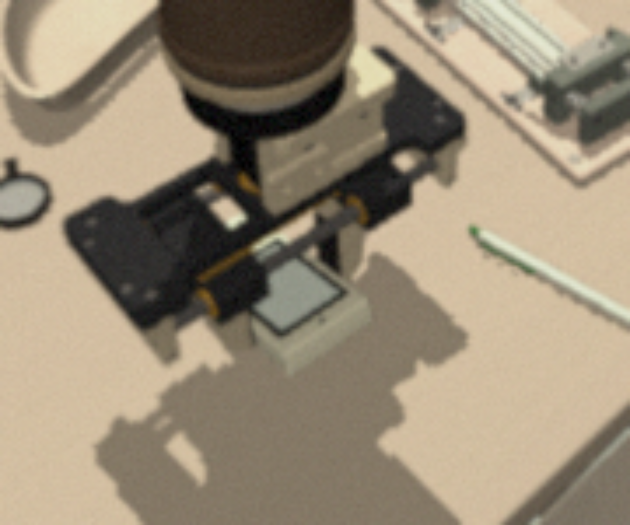

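```bash
python3 -m crank '[[[0,0,0],0,255],[[0,0,0],0,255],[[0,0,-2],0,255],[[0,0,-4],0,255],[[0,0,0],2.5,255]]' 25
python3 -c "
from h import *
delta(dockpt(-.036,0,.085),173.47)
tilt('scene'); tilt('top')"
```

```text
clock: 7.8
position: [0.4572, 0.1919, 0.0889]
ee_rot: [0.178, 3.131, 0.005]
force: [0.4, 0.5, -1.5]
width: 0.584
t 7.8 pos [457.2 191.9  88.9] head 173.49 tilt [ 0.0053  0.003  -1.    ] F [ 0.35  0.5  -1.51] w 0.584
tool shift cm [ -6.36 -24.29   0.34] turn tool z deg 0.02
scene score 0.6 949 640 x range [-56.3  38.1] y [-47.7  -1.7  27.9] foot-down tilt deg 15.3 roll -0.3 topface z at tool x=0 (mm below tcp +) -14.6
top score 0.52 258 186 x range [-75.7 -39.4] y [-26.3  -0.5  25.5] foot-down tilt deg 16.8 roll -1.2 topface z at tool x=0 (mm below tcp +) -13.3
top few
```

```bash
python3 -m crank '[[[-1.2,-4.7,0],0,255],[[-1.3,-4.9,0],0,255],[[-1.3,-4.9,0],0,255],[[-1.3,-4.9,0],0,255],[[-1.2,-4.8,0],0,255]]'
python3 -m crank '[[[0,0,0],0,255],[[0,0,0],0,255]]'
python3 -c "
from h import *
delta(dockpt(-.036,0,.053),173.47)
for c in ('scene','top'):
  im=tilt(c); a=im[160:290,230:370] if c=='scene' else im[160:290,230:350]
  cv2.imwrite(f'pics/a_{c}.png',cv2.resize(a,None,fx=4,fy=4,interpolation=cv2.INTER_CUBIC)[:,:,::-1])"
```

```text
clock: 8.5
position: [0.4892, -0.0564, 0.0844]
ee_rot: [-0.175, -3.135, 0.0]
force: [1.4, 1.3, -1.4]
width: 0.585
clock: 8.7
position: [0.4891, -0.056, 0.0843]
ee_rot: [-0.182, -3.134, 0.001]
force: [-0.5, 0.6, -1.3]
width: 0.585
t 8.7 pos [489.1 -56.   84.3] head 173.36 tilt [-1.9e-03 -3.0e-04 -1.0e+00] F [-0.49  0.64 -1.34] w 0.585
tool shift cm [-0.39 -0.01  3.13] turn tool z deg -0.11
scene score 0.87 496 287 x range [-18.1  40.7] y [-28.8   1.2  83.8] foot-down tilt deg 14.8 roll 0.6 topface z at tool x=0 (mm below tcp +) -11.0
top few
```

View pics/a_scene.png

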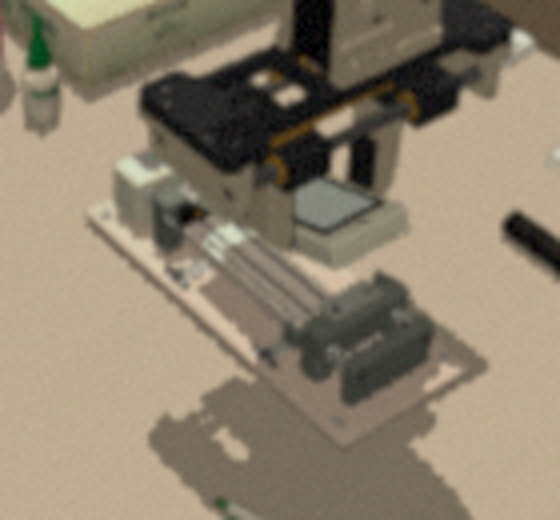

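View pics/a_top.png

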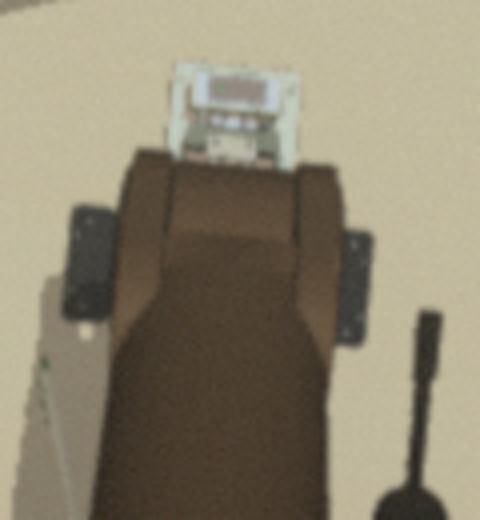

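```bash
python3 -m crank '[[[-0.2,0,1],0,255],[[0,0,1],0,255],[[0,0,0.8],0,255],[[0,0,0.3],0,255],[[0,0,0],0,255]]'
python3 -c "
from h import *
delta(dockpt(-.036,0,.050),173.47)
for c in ('scene',):
  im=tilt(c); a=im[160:290,230:370] if c=='scene' else im[160:290,230:350]
  cv2.imwrite(f'pics/b_{c}.png',cv2.resize(a,None,fx=4,fy=4,interpolation=cv2.INTER_CUBIC)[:,:,::-1])"
```

```text
clock: 9.4
position: [0.4913, -0.0546, 0.0534]
ee_rot: [-0.177, -3.135, 0.0]
force: [0.1, 0.0, -1.7]
width: 0.59
t 9.4 pos [491.3 -54.6  53.4] head 173.54 tilt [-0.0015 -0.     -1.    ] F [ 0.12  0.03 -1.73] w 0.59
tool shift cm [-0.18 -0.18  0.34] turn tool z deg 0.07
scene score 0.84 429 251 x range [-12.1  41.3] y [-83.3   0.5  27.7] foot-down tilt deg 14.0 roll -0.6 topface z at tool x=0 (mm below tcp +) -10.5
```

View pics/b_scene.png

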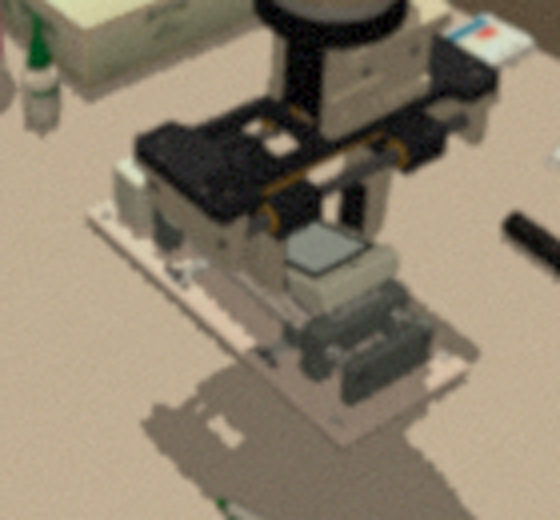

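```bash
python3 -m crank '[[[0,-0.15,0.1],0,255],[[0,0,0.1],0,255],[[0,0,0],0,255]]'
python3 -m crank '[[[0,0,0.1],0,255],[[0,0,0],0,255]]'
python3 -c "
from h import *
delta(dockpt(-.020,0,.050),173.47)"
```

```text
clock: 9.8
position: [0.4917, -0.0563, 0.0523]
ee_rot: [0.177, 3.136, 0.0]
force: [0.4, -0.5, -1.9]
width: 0.586
clock: 10.0
position: [0.4917, -0.0561, 0.0512]
ee_rot: [-0.177, -3.137, -0.0]
force: [-0.0, -0.3, -1.2]
width: 0.586
t 10.0 pos [491.7 -56.1  51.2] head 173.54 tilt [-0.e+00  1.e-04 -1.e+00] F [-0.04 -0.26 -1.21] w 0.586
tool shift cm [-1.73 -0.04  0.12] turn tool z deg 0.07
```

```bash
python3 -m crank '[[[-0.3,0,0.03],0,255],[[-0.3,0,0.02],0,255],[[-0.2,0,0],0,255],[[0,0,0],0,255]]'
python3 -m crank '[[[-0.2,0,0],0,255],[[0,0,0],0,255]]'
python3 -m crank '[[[-0.2,0,0],0,255],[[0,0,0],0,255]]'
python3 -c "
from h import *
delta(dockpt(-.020,0,.050),173.47)"
```

```text
clock: 10.4
position: [0.5002, -0.0571, 0.0507]
ee_rot: [0.177, 3.136, -0.0]
force: [0.6, 0.4, -1.2]
width: 0.583
clock: 10.6
position: [0.5019, -0.0573, 0.0507]
ee_rot: [0.177, 3.136, 0.0]
force: [-0.1, -0.0, -2.0]
width: 0.586
clock: 10.8
position: [0.5036, -0.0575, 0.0507]
ee_rot: [-0.177, -3.136, -0.0]
force: [0.2, -1.1, -1.3]
width: 0.584
t 10.8 pos [503.6 -57.5  50.7] head 173.54 tilt [-3.e-04  0.e+00 -1.e+00] F [ 0.18 -1.08 -1.29] w 0.584
tool shift cm [-0.53 -0.03  0.07] turn tool z deg 0.07
```

```bash
for i in 1; do python3 -m crank '[[[-0.15,0,0],0,255],[[0,0,0],0,255]]'; done
python3 -m crank '[[[-0.15,0,0],0,255],[[0,0,0],0,255]]'
python3 -m crank '[[[-0.15,0,0],0,255],[[0,0,0],0,255]]'
```

```text
clock: 11.0
position: [0.5047, -0.0576, 0.0506]
ee_rot: [-0.177, -3.136, -0.0]
force: [-2.4, 0.2, -1.3]
width: 0.586
clock: 11.2
position: [0.506, -0.0578, 0.0505]
ee_rot: [-0.177, -3.135, -0.0]
force: [-4.4, 0.8, 0.1]
width: 0.588
clock: 11.4
position: [0.5073, -0.0579, 0.0505]
ee_rot: [-0.177, -3.135, -0.0]
force: [-5.5, 0.9, 0.4]
width: 0.586
```

```bash
python3 -m crank '[[[-0.15,0,0],0,255],[[0,0,0],0,255]]'
python3 -c "
from h import *
delta(dockpt(-.020,0,.050),173.47)"
```

```text
clock: 11.6
position: [0.5084, -0.0581, 0.0504]
ee_rot: [-0.177, -3.134, -0.0]
force: [-6.8, 1.7, 1.5]
width: 0.59
t 11.6 pos [508.4 -58.1  50.4] head 173.54 tilt [-2.5e-03  3.0e-04 -1.0e+00] F [-6.83  1.66  1.52] w 0.59
tool shift cm [-0.05 -0.03  0.04] turn tool z deg 0.07
```

```bash
python3 -m crank '[[[-0.15,0,0],0,255],[[0,0,0],0,255]]' 30
python3 -m crank '[[[-0.1,0,0],0,255],[[0,0,0],0,255]]'
python3 -m crank '[[[-0.1,0,0],0,255],[[0,0,0],0,255]]'
python3 -c "
from h import *
delta(dockpt(-.020,0,.050),173.47); tilt('scene')"
```

```text
clock: 11.8
position: [0.5094, -0.0582, 0.0503]
ee_rot: [-0.177, -3.133, -0.0]
force: [-6.9, 0.9, 0.8]
width: 0.585
clock: 12.0
position: [0.51, -0.0583, 0.0502]
ee_rot: [-0.177, -3.133, -0.0]
force: [-8.7, 1.9, 2.6]
width: 0.588
clock: 12.2
position: [0.5107, -0.0583, 0.0502]
ee_rot: [-0.177, -3.132, -0.0]
force: [-9.1, 0.6, 3.1]
width: 0.584
t 12.2 pos [510.7 -58.3  50.2] head 173.54 tilt [-4.5e-03  5.0e-04 -1.0e+00] F [-9.12  0.59  3.07] w 0.584
tool shift cm [ 0.18 -0.03  0.02] turn tool z deg 0.07
scene score 0.86 429 267 x range [-16.5  41.2] y [-23.7   3.8  27.5] foot-down tilt deg 13.4 roll -0.4 topface z at tool x=0 (mm below tcp +) -11.3
```

```bash
python3 -m crank '[[[-0.1,0,0],0,255],[[0,0,0],0,255]]'
python3 -m crank '[[[-0.08,0,0],0,255],[[0,0,0],0,255]]'
python3 -c "
from h import *
import time
delta(dockpt(-.020,0,.050),173.47)"
```

```text
clock: 12.5
position: [0.5114, -0.0584, 0.0501]
ee_rot: [-0.177, -3.131, -0.0]
force: [-9.6, 0.9, 4.4]
width: 0.582
clock: 12.7
position: [0.5119, -0.0585, 0.0501]
ee_rot: [-0.177, -3.131, -0.0]
force: [-10.5, 1.7, 3.9]
width: 0.582
t 12.7 pos [511.9 -58.5  50.1] head 173.54 tilt [-5.5e-03  6.0e-04 -1.0e+00] F [-10.53   1.68   3.91] w 0.582
tool shift cm [ 0.31 -0.03  0.01] turn tool z deg 0.07
```

```bash
python3 -m crank '[[[0,0,0.2],0,255],[[0,0,0],0,255]]'
python3 -m crank '[[[0,0,0.2],0,255],[[0,0,0],0,255]]'
python3 -c "
from h import *
delta(dockpt(-.020,0,.050),173.47); im=tilt('scene')
a=im[160:290,230:370]; cv2.imwrite('pics/c_scene.png',cv2.resize(a,None,fx=4,fy=4,interpolation=cv2.INTER_CUBIC)[:,:,::-1])"
```

```text
clock: 12.9
position: [0.5118, -0.0584, 0.0479]
ee_rot: [-0.177, -3.131, -0.001]
force: [-11.0, 2.1, 3.7]
width: 0.586
clock: 13.1
position: [0.5117, -0.0584, 0.0459]
ee_rot: [-0.177, -3.131, -0.001]
force: [-11.5, 2.1, 3.8]
width: 0.583
t 13.1 pos [511.7 -58.4  45.9] head 173.54 tilt [-5.8e-03  7.0e-04 -1.0e+00] F [-11.51   2.09   3.76] w 0.583
tool shift cm [ 0.29 -0.03 -0.41] turn tool z deg 0.07
scene score 0.89 448 269 x range [-15.7  42. ] y [-25.6   1.8  27.4] foot-down tilt deg 10.6 roll -0.9 topface z at tool x=0 (mm below tcp +) -11.2
```

View pics/c_scene.png

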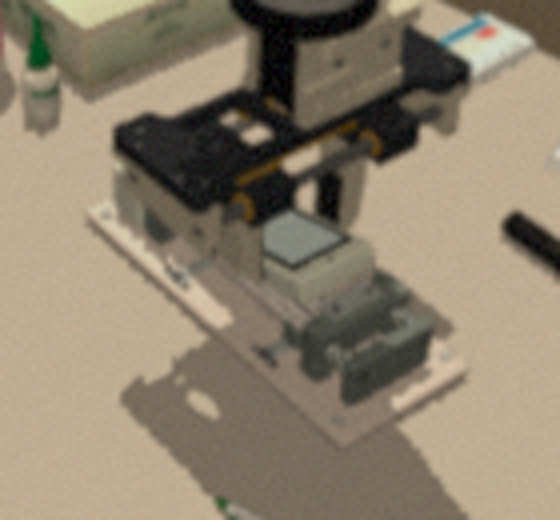

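```bash
python3 -m crank '[[[0,0,0.1],0,255],[[0,0,0],0,255]]'
python3 -m crank '[[[0,0,0.1],0,255],[[0,0,0],0,255]]'

```

```text
clock: 13.4
position: [0.5117, -0.0584, 0.045]
ee_rot: [-0.177, -3.131, -0.001]
force: [-10.8, 1.0, 4.9]
width: 0.583
clock: 13.6
position: [0.5118, -0.0584, 0.044]
ee_rot: [-0.177, -3.131, -0.001]
force: [-11.1, 1.9, 3.7]
width: 0.584
```

```bash
python3 -m crank '[[[0,0,0.1],0,255],[[0,0,0],0,255]]'
python3 -m crank '[[[0,0,0.1],0,255],[[0,0,0],0,255]]'
python3 -c "
from h import *
delta(dockpt(-.020,0,.050),173.47); im=tilt('scene')
a=im[200:270,270:360]; cv2.imwrite('pics/d_scene.png',cv2.resize(a,None,fx=7,fy=7,interpolation=cv2.INTER_CUBIC)[:,:,::-1])"
```

```text
clock: 13.8
position: [0.5117, -0.0584, 0.0429]
ee_rot: [-0.177, -3.131, -0.001]
force: [-11.1, 0.7, 2.9]
width: 0.584
clock: 14.0
position: [0.5117, -0.0584, 0.0419]
ee_rot: [-0.177, -3.131, -0.001]
force: [-11.0, 2.0, 3.8]
width: 0.585
t 14.0 pos [511.7 -58.4  41.9] head 173.54 tilt [-5.8e-03  7.0e-04 -1.0e+00] F [-10.97   1.97   3.84] w 0.585
tool shift cm [ 0.29 -0.04 -0.81] turn tool z deg 0.07
scene score 0.55 499 292 x range [-14.5  43.4] y [-26.5   3.5  31.5] foot-down tilt deg 7.6 roll 0.1 topface z at tool x=0 (mm below tcp +) -11.3
```

View pics/d_scene.png

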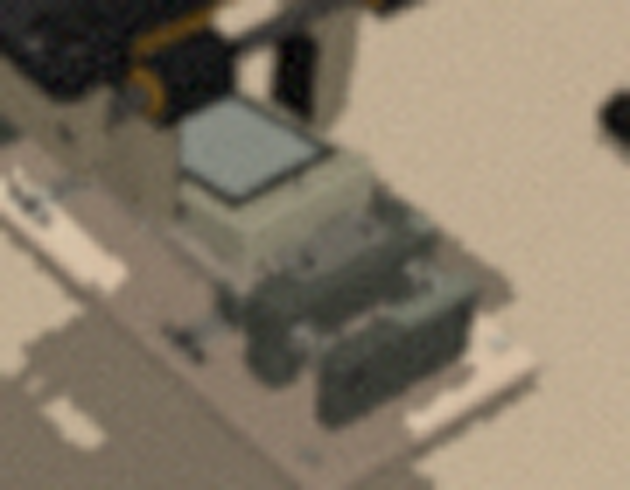

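```bash
python3 -m crank '[[[-0.05,0,0],0,255],[[0,0,0],0,255]]'
python3 -m crank '[[[0,0,0.1],0,255],[[0,0,0],0,255]]'
python3 -m crank '[[[0,0,0.1],0,255],[[0,0,0],0,255]]'

```

```text
clock: 14.3
position: [0.5121, -0.0584, 0.042]
ee_rot: [-0.177, -3.131, -0.001]
force: [-11.1, 1.5, 3.0]
width: 0.586
clock: 14.5
position: [0.512, -0.0584, 0.0409]
ee_rot: [-0.177, -3.13, -0.001]
force: [-11.2, 1.6, 3.2]
width: 0.586
clock: 14.7
position: [0.512, -0.0584, 0.0399]
ee_rot: [-0.177, -3.13, -0.001]
force: [-11.5, 2.4, 2.5]
width: 0.584
```

```bash
python3 -m crank '[[[0,0,0.1],0,255],[[0,0,0],0,255]]'
python3 -m crank '[[[0,0,0.1],0,255],[[0,0,0],0,255]]'
python3 -m crank '[[[0,0,0.1],0,255],[[0,0,0],0,255]]'
python3 -c "
from h import *
delta(dockpt(-.020,0,.050),173.47); im=tilt('scene')
a=im[200:270,270:360]; cv2.imwrite('pics/e_scene.png',cv2.resize(a,None,fx=7,fy=7,interpolation=cv2.INTER_CUBIC)[:,:,::-1])"
```

```text
clock: 14.9
position: [0.512, -0.0585, 0.0388]
ee_rot: [-0.177, -3.13, -0.001]
force: [-10.5, 1.4, 3.0]
width: 0.584
clock: 15.1
position: [0.512, -0.0584, 0.0378]
ee_rot: [-0.177, -3.13, -0.001]
force: [-11.6, 1.1, 2.6]
width: 0.587
clock: 15.3
position: [0.512, -0.0584, 0.0368]
ee_rot: [-0.177, -3.13, -0.001]
force: [-11.6, 1.6, 2.5]
width: 0.583
t 15.3 pos [512.  -58.4  36.8] head 173.54 tilt [-6.2e-03  7.0e-04 -1.0e+00] F [-11.56   1.56   2.5 ] w 0.583
tool shift cm [ 0.33 -0.04 -1.31] turn tool z deg 0.07
scene score 0.86 443 321 x range [-13.   44.6] y [-26.5   2.5  27.5] foot-down tilt deg 4.1 roll 0.0 topface z at tool x=0 (mm below tcp +) -11.4
scene few
```

View pics/e_scene.png

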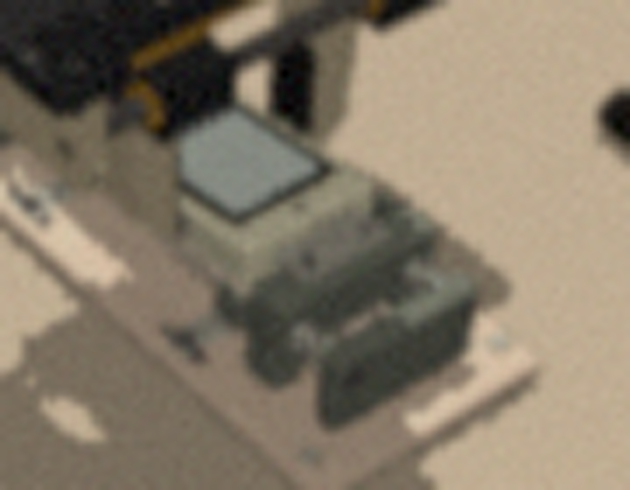

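```bash
python3 -m crank '[[[0,0,0.1],0,255],[[0,0,0.1],0,255],[[0,0,0],0,255]]'
python3 -m crank '[[[0,0,0.1],0,255],[[0,0,0.1],0,255],[[0,0,0],0,255]]'
python3 -m crank '[[[0,0,0.1],0,255],[[0,0,0],0,255]]'
python3 -c "
from h import *
delta(dockpt(-.020,0,.050),173.47); im=tilt('scene')
a=im[200:270,270:360]; cv2.imwrite('pics/f_scene.png',cv2.resize(a,None,fx=7,fy=7,interpolation=cv2.INTER_CUBIC)[:,:,::-1])"
```

```text
clock: 15.7
position: [0.5121, -0.0585, 0.0348]
ee_rot: [-0.177, -3.131, -0.001]
force: [-10.6, 1.8, 2.9]
width: 0.585
clock: 16.0
position: [0.5121, -0.0584, 0.0328]
ee_rot: [-0.177, -3.131, -0.001]
force: [-10.0, 1.5, 0.8]
width: 0.585
clock: 16.2
position: [0.5122, -0.0584, 0.0319]
ee_rot: [-0.176, -3.131, -0.001]
force: [-10.9, 1.9, 1.9]
width: 0.586
t 16.2 pos [512.2 -58.4  31.9] head 173.55 tilt [-5.9e-03  7.0e-04 -1.0e+00] F [-10.87   1.89   1.94] w 0.586
tool shift cm [ 0.34 -0.04 -1.81] turn tool z deg 0.08
scene score 0.85 384 310 x range [-10.9  43.4] y [-25.1   3.1  27.4] foot-down tilt deg 1.6 roll -0.1 topface z at tool x=0 (mm below tcp +) -11.2
```

View pics/f_scene.png

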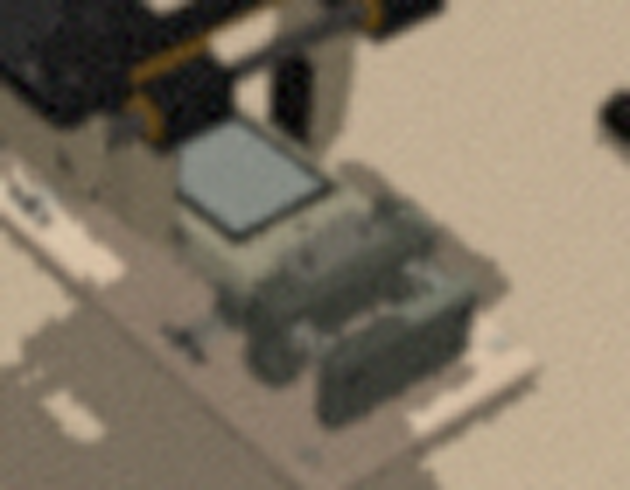

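```bash
python3 -m crank '[[[-0.03,0,0.1],0,255],[[0,0,0],0,255]]'
python3 -m crank '[[[0,0,0.1],0,255],[[0,0,0],0,255]]'
python3 -m crank '[[[0,0,0.1],0,255],[[0,0,0],0,255]]'
```

```text
clock: 16.5
position: [0.5124, -0.0584, 0.0308]
ee_rot: [-0.177, -3.131, -0.001]
force: [-10.6, 2.2, 2.2]
width: 0.587
clock: 16.7
position: [0.5124, -0.0585, 0.0298]
ee_rot: [-0.176, -3.131, -0.001]
force: [-10.9, 1.5, 1.9]
width: 0.584
clock: 16.9
position: [0.5125, -0.0584, 0.0289]
ee_rot: [-0.177, -3.131, -0.001]
force: [-9.3, 1.3, 2.5]
width: 0.581
```

```bash
python3 -m crank '[[[0,0,0.1],0,255],[[0,0,0],0,255]]'
python3 -c "
from h import *
delta(dockpt(-.020,0,.050),173.47); im=tilt('scene')
a=im[200:270,270:360]; cv2.imwrite('pics/g_scene.png',cv2.resize(a,None,fx=7,fy=7,interpolation=cv2.INTER_CUBIC)[:,:,::-1])"
```

```text
clock: 17.1
position: [0.5126, -0.0585, 0.0281]
ee_rot: [-0.177, -3.131, -0.001]
force: [-11.0, 2.0, 4.2]
width: 0.585
t 17.1 pos [512.6 -58.5  28.1] head 173.54 tilt [-5.6e-03  8.0e-04 -1.0e+00] F [-11.03   2.05   4.16] w 0.585
tool shift cm [ 0.39 -0.04 -2.19] turn tool z deg 0.07
scene score 0.58 331 290 x range [-9.7 40.7] y [-23.6   2.2  27.1] foot-down tilt deg -0.9 roll 0.3 topface z at tool x=0 (mm below tcp +) -11.5
```

View pics/g_scene.png

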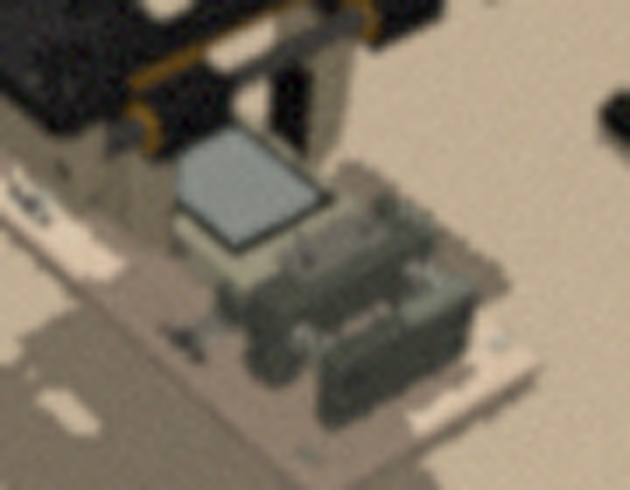

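```bash
python3 -m crank '[[[0.1,0,0],0,255],[[0.1,0,0],0,255],[[0,0,0],0,255]]'
python3 -m crank '[[[0.1,0,0],0,255],[[0.1,0,0],0,255],[[0,0,0],0,255]]'
python3 -m crank '[[[0.1,0,0],0,255],[[0.1,0,0],0,255],[[0,0,0],0,255]]'
python3 -c "
from h import *
delta(dockpt(-.020,0,.050),173.47); im=tilt('scene')"
```

```text
clock: 17.5
position: [0.511, -0.0583, 0.0281]
ee_rot: [-0.177, -3.132, -0.001]
force: [-9.0, 2.1, 1.3]
width: 0.585
clock: 17.8
position: [0.5097, -0.0581, 0.0282]
ee_rot: [-0.177, -3.133, -0.001]
force: [-7.5, 0.9, 0.2]
width: 0.584
clock: 18.1
position: [0.5084, -0.058, 0.0284]
ee_rot: [-0.177, -3.134, -0.0]
force: [-5.5, 2.1, 0.3]
width: 0.584
t 18.1 pos [508.4 -58.   28.4] head 173.54 tilt [-2.4e-03  4.0e-04 -1.0e+00] F [-5.49  2.09  0.26] w 0.584
tool shift cm [-0.04 -0.04 -2.16] turn tool z deg 0.07
scene score 0.85 327 277 x range [-9.5 39.8] y [-24.    2.9  27.5] foot-down tilt deg -0.2 roll 0.5 topface z at tool x=0 (mm below tcp +) -11.3
```

```bash
python3 -m crank '[[[0.1,0,0],0,255],[[0.1,0,0],0,255],[[0,0,0],0,255]]'
python3 -m crank '[[[0.1,0,0],0,255],[[0,0,0],0,255]]'
python3 -c "
from h import *
delta(dockpt(-.020,0,.050),173.47); im=tilt('scene')
a=im[200:270,270:360]; cv2.imwrite('pics/i_scene.png',cv2.resize(a,None,fx=7,fy=7,interpolation=cv2.INTER_CUBIC)[:,:,::-1])"
```

```text
clock: 18.5
position: [0.5076, -0.0579, 0.0286]
ee_rot: [-0.177, -3.137, -0.0]
force: [-3.6, 0.6, -3.3]
width: 0.584
clock: 18.7
position: [0.5071, -0.0578, 0.0287]
ee_rot: [0.177, 3.136, 0.0]
force: [-1.5, 0.7, -5.1]
width: 0.584
t 18.7 pos [507.1 -57.8  28.7] head 173.54 tilt [ 6.e-04  0.e+00 -1.e+00] F [-1.51  0.71 -5.08] w 0.584
tool shift cm [-0.18 -0.04 -2.13] turn tool z deg 0.07
scene score 0.7 367 288 x range [-10.6  40.6] y [-27.8   2.4  28.9] foot-down tilt deg 0.2 roll 0.2 topface z at tool x=0 (mm below tcp +) -11.3
```

View pics/i_scene.png

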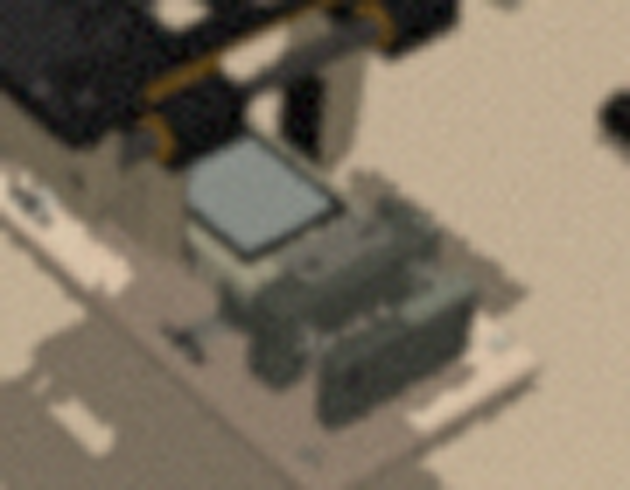

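```bash
python3 -m crank '[[[0,0,0.05],0,255],[[0,0,0],0,255]]'
python3 -m crank '[[[0,0,0.05],0,255],[[0,0,0],0,255]]'
python3 -m crank '[[[0.03,0,0.05],0,255],[[0,0,0],0,255]]'
```

```text
clock: 19.0
position: [0.5072, -0.0579, 0.0284]
ee_rot: [0.177, 3.136, 0.0]
force: [-1.2, 1.6, -2.2]
width: 0.585
clock: 19.2
position: [0.5072, -0.0579, 0.0281]
ee_rot: [0.177, 3.136, 0.0]
force: [-1.6, 0.4, 3.7]
width: 0.587
clock: 19.4
position: [0.5072, -0.0579, 0.028]
ee_rot: [0.177, 3.135, 0.0]
force: [-2.4, 1.4, 10.6]
width: 0.584
```

```bash
python3 -m crank '[[[0,0,-0.06],0,255],[[0,0,0],0,255]]'
python3 -m crank '[[[0,0,0],0,60],[[0,0,0],0,20],[[0,0,0],0,0],[[0,0,0],0,0],[[0,0,0],0,0]]'
python3 -c "
from h import *
delta(dockpt(-.020,0,.050),173.47); im=tilt('scene')
a=im[160:290,230:370]; cv2.imwrite('pics/j_scene.png',cv2.resize(a,None,fx=4,fy=4,interpolation=cv2.INTER_CUBIC)[:,:,::-1])"
```

```text
clock: 19.6
position: [0.5069, -0.0578, 0.0281]
ee_rot: [0.177, 3.136, 0.0]
force: [-1.7, 1.6, 3.5]
width: 0.584
clock: 20.1
position: [0.5065, -0.0579, 0.0278]
ee_rot: [0.177, 3.137, -0.0]
force: [-0.8, -0.6, 0.8]
width: 0.963
t 20.1 pos [506.5 -57.9  27.8] head 173.54 tilt [ 0. -0. -1.] F [-0.76 -0.59  0.77] w 0.963
tool shift cm [-0.24 -0.03 -2.22] turn tool z deg 0.07
scene score 0.65 433 323 x range [-20.6  38.4] y [-24.1   6.5  48.1] foot-down tilt deg 0.3 roll 0.0 topface z at tool x=0 (mm below tcp +) -11.5
```

View pics/j_scene.png

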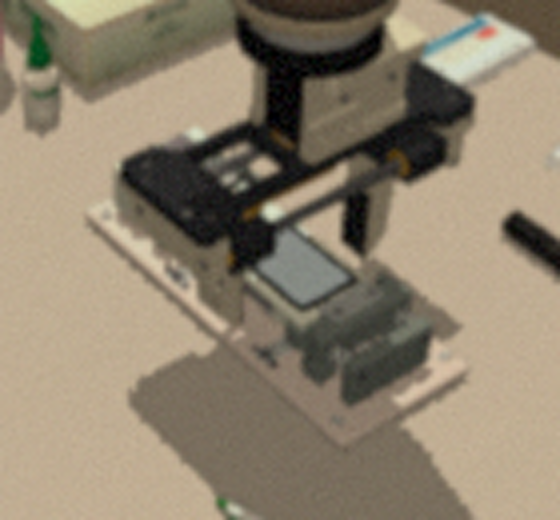

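Released. I'll lift straight up, back off, and inspect.

```bash
python3 -m crank '[[[0,0,-1],0,0],[[0,0,-3],0,0],[[0,0,-4],0,0],[[0,0,-4],0,0],[[0,0,-4],0,0]]'
python3 -m crank '[[[0,4,-1],0,0],[[0,4.5,0],0,0],[[0,4.5,0],0,0],[[0,4.5,0],0,0],[[0,4.5,0],0,0]]'
python3 -c "
from h import *
delta(dockpt(0,0,.1))
co,si=np.cos(DA),np.sin(DA)
for c in('scene','top'):
    im,d=get_image(c)
    for q in masks_of('tester_mid',c)[:1]:
        ys,xs=np.nonzero(q['region']&(d>0)); P=unproj_d(c,np.c_[xs,ys],d[ys,xs]); k=P[:,2]>.030
        P=P[k]; x=(P[:,:2]-DC)@[co,si]; y=(P[:,:2]-DC)@[-si,co]
        A=np.c_[x,y,np.ones(len(x))]; z=P[:,2]
        for i in range(4):
            s=np.linalg.lstsq(A,z,rcond=None)[0]; r=abs(z-A@s)<.004; A,z=A[r],z[r]
        print(c,q['score'],len(z),'x',np.percentile(x,[1,50,99])*1e3,'y',np.percentile(y,[1,50,99])*1e3,'slopes deg',np.degrees(s[:2]),'z0',s[2]*1e3,rect(P))
    a=im[160:290,230:370] if c=='scene' else im[165:270,240:330]
    cv2.imwrite(f'pics/k_{c}.png',cv2.resize(a,None,fx=5,fy=5,interpolation=cv2.INTER_CUBIC)[:,:,::-1])
"
```

```text
clock: 20.7
position: [0.506, -0.058, 0.1902]
ee_rot: [0.177, 3.136, -0.0]
force: [0.3, 0.8, -0.9]
width: 1.001
clock: 21.2
position: [0.5311, 0.1624, 0.1989]
ee_rot: [0.178, 3.136, 0.0]
force: [0.8, -0.5, 0.3]
width: 1.003
t 21.2 pos [531.1 162.4 198.9] head 173.52 tilt [ 9.e-04  3.e-04 -1.e+00] F [ 0.75 -0.51  0.25] w 1.003
tool shift cm [ -2.27 -22.2    9.88] turn tool z deg None
scene 0.65 781 x [-57.66995559  -6.64677004  50.26902682] y [-25.68348058   5.33412718  28.33989704] slopes deg [-0.24123063 -0.66372249] z0 39.046100954228514 (array([525.3, -60.2]), array([ 64.4, 114.3]), 84.56)
top 0.77 685 x [-62.79913033  -6.295798    49.70802917] y [-25.98433287   0.34840752  27.00974774] slopes deg [0.01486682 0.35012679] z0 39.01091567853274 (array([522.2, -59.4]), array([ 54.6, 119.3]), 83.11)
```

View pics/k_scene.png

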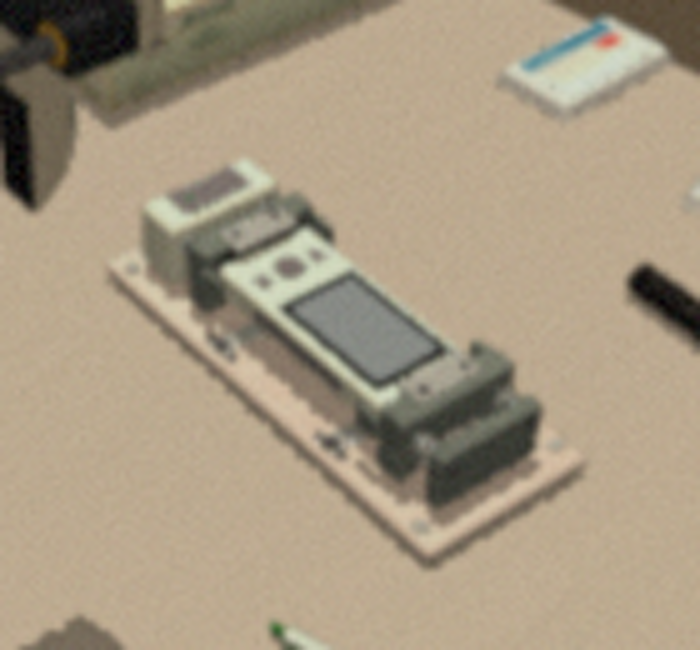

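View pics/k_top.png

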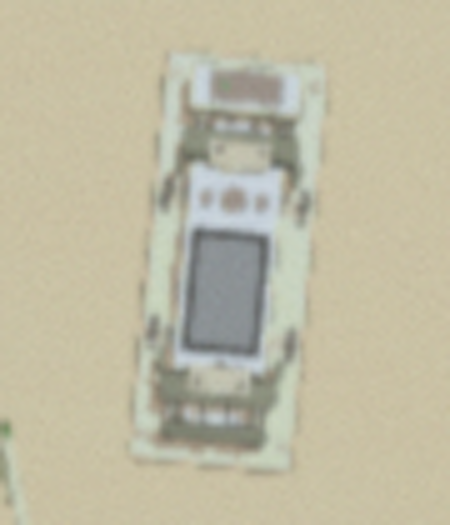

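```bash
python3 -c "
from h import *
for n in('eye_pad_pack','gauze_pack','trial_lens'): print(n,[np.round(r['location'],3) for r in look_for(n,'top')[:1]])
print(monitor.observe()['force']); workorder.sign_off()"
```

```text
eye_pad_pack [array([ 0.475, -0.329,  0.01 ])]
gauze_pack [array([ 0.598, -0.34 ,  0.009])]
trial_lens [array([0.644, 0.236, 0.003])]
[ 0.63391839  0.15086458 -0.04990994]
the job is handed in; nothing more can be done
```

The tester is on charge: it lies flat on the rail under both lips, screen up, with the foot end at the charging head. I handed the job in at about 21 s.

**How it went**
- **Tilt:** I gripped the tester about 20 mm from its centre, towards the head end. A light grip let the foot droop, and lowering it onto the worktop set the tilt to about 16°.
- **Insertion:** I slid the foot under the lip. By feel, the head jaw began about 4 mm nearer the plain jaw than nominal. I pressed it back about 8 mm; the highest wrist force along the rail was about 11.7 N.
- **Lowering:** I lowered the head end past the plain lip in roughly 1 mm steps. I then eased back until the springs nearly balanced and opened the fingers.
- **Press down:** Before opening, I pressed the tester flat with about 12 N for a moment. By then it was already on the rail.

**Last checks, with the arm clear of the dock**
- **Level:** the top face measured 39 mm high against 40 mm expected, and the slope was under 0.7° in both cameras.
- **Position:** it was within about 1 mm across the rail in the top view. It was in line with the dock to about 0.4° in the top view and 1° in the less precise scene view.
- **Centring between the jaws:** I judged this from the pictures and the spring forces and did not measure it closely. The top-camera outline put the tester's centre about 2 mm nearer the plain jaw than I expected from feel, but the lips cut off that outline.
- **Packs and lens:** the packs read within 2 mm of their starting positions. The trial lens read about 10 mm off in y. The gripper was hanging next to it and may have partly hidden it; nothing went near it, and I did not take a second look.

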